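# Lock the bayonet cover on a tumbling barrel

## Task

Close the small tumbling barrel on the anchor-bolt bench: put the cover that has three lugs on it, feel for the slots in the barrel's collar, push the cover down against the sprung seal and twist it clockwise (seen from above) until its lugs spring up into their notches, then let go so that it stays locked. Leave the plain cover, the oil bottle and the standing sleeves where they are.

Things in the scene. Friction and masses are not known exactly. Their poses are not given: they have to be found in the camera images.
- cover: Steel bayonet cover, lying level on the bench, right way up, about 0.45 kg. Origin: centre of its underside, z up. It is a disc of radius 47.5 mm and 32 mm thick, its foot tapered from that to radius 41 mm over the lowest 9 mm; three lugs round its side, a bar handle on top.
- handle (a point): Middle of the cover's straight bar handle, 60 mm above the cover's origin. The bar lies along the cover's own x: 90 mm long, 16 mm wide (grip it across y), 18 mm high, from 51 to 69 mm above the origin, on two feet 36 mm either side of the middle.
- lug (a point): Middle of one of the cover's three lugs, on its own +x; the others stand at 120 and 240 degrees. Each lug reaches out to radius 59 mm, is 12 mm wide, and lies from 12 to 20 mm above the cover's origin.
- barrel: Tumbling barrel: a green drum with a steel collar, bolted to the bench, open upward. Origin: centre of its foot on the bench, z up; a 24 mm round drain plug on its side, 36 mm up, marks +x. Foot flange radius 88 mm, drum and collar radius 75 mm, collar's top 110 mm up.
- mouth (a point): Centre of the collar's top. Mouth radius 50 mm. Its 8 mm thick rim has 3 slots, 24 degrees wide, out to radius 62 mm, 120 degrees apart. The collar's angle on the drum is not measured: one slot lies within 18 degrees of the barrel's +x, either way. See the slots from above or feel for them, turning the cover lightly pressed on the rim until the lugs drop in. Cover's origin with lugs on the rim: 12 mm below.
- seal_rest (a point): Centre of the top of the sprung black seal disc at rest, 94 mm above the bench; the cover's underside meets it there. It goes down 17 mm, pushing up with 7 N at the start and 0.4 N more per mm. With the cover's origin 12 mm or more below this point the lugs are under the rim and can be turned, clockwise only (a wall blocks the other way). An unlocked cover comes up again to here.
- locked_height (a point): Point on the barrel's axis, 86 mm above the bench, where the origin of the locked cover stands. About 37 degrees clockwise (from above) of each slot the rim's underside has a notch 4 mm high and 24 degrees wide, with a stop wall at its far end, felt at about 42 degrees; let up there, the lugs spring up into the notches.
- plain_cover: A bystander: larger plain steel cover without lugs, a disc of radius 60 mm and 20 mm thick with a like bar handle (39 to 57 mm high). Origin: centre of its underside. Cover and plain cover may lie in either of two places.
- oil_bottle: A bystander: white bottle, 60 mm across, 160 mm tall, standing. Origin: centre of its foot.
- sleeve_a: A bystander: zinc-plated steel sleeve standing on end, 36 mm across, 75 mm tall. Origin: centre of its foot.
- sleeve_b: A bystander: a second sleeve like the first. Origin: centre of its foot.
Mind the look-alikes: they are no part of the job. What is shaped like the cover but green or purple is not meant.

How it is judged:
By the outcome, as a careful person would: the job done as asked, in the order asked, and still so for the second after the job is handed in, with the robot touching nothing.
It also fails if it takes over 61 s, if anything falls off the work surface, if the arm or the gripper's body presses on something with over 40 N, if the wrist force passes 120 N, or if a joint passes its speed limit or range.

## Robot

A 6-joint arm with a two-finger parallel gripper is mounted at the origin on the work surface. World frame = base frame: x ahead of the robot, y to its left, z up, the work surface at z = 0. Lengths are in m, angles in degrees, forces in N, time in s.
With the tool pointing down it reaches from about 0.3 to 0.75 m from the base axis. Payload 8.5 kg.
Tool frame: the origin (TCP) lies at the very end of the fingers, on their centre line; the grasp point (between the pads) lies 19 mm behind it; z points along the fingers, y is the line along which they close (so a half turn about z gives the same grasp; the last joint's range is limited). The gripper opens to 85 mm and grips with 20 to 120 N. Pads are 22 mm wide; open, the fingers measure 114 mm over their backs; the gripper's body (76 mm by 85 mm) begins 54 mm behind the grasp point. The pads swing forward as they close: fully open they stand 13 mm farther back than shut.
Start: joints at [53.612, 21.807, 74.336, -0, 83.858, -12.336], TCP at [0.224, 0.502, 0.231] pointing down, gripper open.
Joint ranges: [-178.18, 178.18], [-50.72, 133.34], [12.68, 142.11], [-81.47, 261.47], [9.98, 163.14], [-165.26, 165.26]. Speed limits (degrees/s): [136.94, 136.94, 180, 180, 180, 180].

## Interface

Orientations are given as a 3x3 rotation matrix whose columns are the frame's x, y, z axes.
In Python, from rig import * gives the robot as it stands. The module is installed in compiled form; this text tells all that it offers.
- The arm moves only by the shell command python3 -m pendant 'ROWS' [OPENING] [FORCE]. ROWS is JSON, a list of rows, each a list of 2 entries, a list of its own where there are three numbers: the shift along the tool's x, y, z as a fraction of full scale, then the turn, a rotation vector about the tool's x, y, z as a fraction of full scale. A call has 1 to 8 rows; each row shifts and turns the commanded pose from where the row before left it, along the tool's axes as they then stand; what a row does not reach is not made up. Full scale, the value 1, is 40 mm for a shift and 5 degrees for a turn. A row lasts 1/8 s, in which the tool goes at most 62.5 mm and 10.7 degrees, less where a joint would pass 70% of its speed; a pose out of reach is approached as far as the arm can. A call with a number of a shift or a turn outside -1 to 1 is refused whole. A call with a gripper value outside its range is refused whole. OPENING is the opening, from 0 (shut) to 1 (fully open), set as the call begins (- or left out, the last holds). The fingers move at their own pace and stop on an object; FORCE is the grip in N (left out, the last holds). Time passes only in rows, so rows that do not move let the fingers close. It gives the time, the measured TCP pose, the force, the opening and the grip force at its end, in the units of the state.
- observe(): the state, without advancing time (a new reading comes with each control period).
- get_image(name): name is "scene" or "top" or "wrist"; returns a dict with "img" (400x640x3 uint8, blue, green, red), "range_z" (400x640 float32, m along the optical axis (not along the pixel's ray), 0 where there is no reading), "camera_matrix" (3x3 intrinsics, pixels), "dist_coeffs" ([k1, k2, p1, p2, k3] as OpenCV has them; the pictures are not rectified), "eye" and "rotation" of the camera in the world. Camera axes: x right, y down, z forward; pixel columns grow to the right and rows downward; lengths in m; the calibration is good to about 2 mm. A picture is of the moment at which its call begins.
- close_job(): hands the job in; it is judged then, once.
Trained networks look in the newest picture that a camera, given by its name, has taken for a name from the list of things; names that differ only in an ending like _2 or _b are one class to them, and where a whole thing is asked for, a point or a joint stands for the part that bears it (a point fixed in the world has none). Each returns a list of dicts, best first, with "conf" (0 to 1); they miss things now and then, are a little off and sometimes report something else, mostly with a low value. They report only what shows in the picture. A call takes as long as a camera call. They do not tell look-alikes from the thing itself.
- regions_of(camera, query): "mask" (400x640 bool, what is visible of it).
- landmark_of(camera, query): "point" ([x, y, z] in m, in world coordinates, good to about 4 mm: a listed point, or the origin of a listed thing).
The state is a dict: "time_s": time; "q": joint angles; "qvel": joint speeds; "joint_efforts": joint torques, N m; "position": TCP position; "tool_rot": TCP orientation; "ft_force": force on the tool from outside, world axes, zero at the start; "wrist_torque": the same for the moment, N m; "grip_width": finger opening in m; "gripper_force": force on a finger pad.
Only numpy, scipy, OpenCV 4.12 (cv2) and the standard library are available. Lean on these libraries where they do the work, as an engineer would, in place of code of your own. Each camera call takes 0.05 s, during which the arm holds its last target. There are 200 camera calls.

## Working session

There is one attempt and no reset: what is moved stays moved. The work goes in short steps, Python scripts to look and compute and a shell command to move; the robot and the scene stay as the last step left them, time stands still between calls to the robot, and variables do not carry over. Pictures are saved under pics/ and viewed, at most 10 in all, crops included, and the job is handed in when it is done.

```bash
mkdir -p pics; cat > h.py <<'E'
from rig import *
import numpy as np, cv2
def world(im,uv,z=None):
    K=np.array(im["camera_matrix"]);d=np.array(im["dist_coeffs"]);R=np.array(im["rotation"]);e=np.array(im["eye"])
    uv=np.atleast_2d(np.array(uv,float))
    n=cv2.undistortPoints(uv[:,None],K,d)[:,0]
    r=np.c_[n,np.ones(len(n))]
    if z is None:
        s=im["range_z"][uv[:,1].astype(int),uv[:,0].astype(int)][:,None]
        return e+(r*s)@R.T
    w=r@R.T
    return e+w*((z-e[2])/w[:,2:])
E
python3 - <<'E'
from h import *
s=observe();print(s["time_s"],s["position"],np.round(s["tool_rot"],3).tolist(),s["ft_force"])
for c in("top","scene"):
    im=get_image(c);cv2.imwrite(f"pics/{c}1.png",im["img"]);print(c,np.round(im["eye"],3))
    for q in("cover","handle","lug","barrel","mouth","plain_cover","oil_bottle","sleeve_a"):
        print(q,[(round(float(l["conf"]),2),np.round(l["point"],3).tolist()) for l in landmark_of(c,q)][:4])
E
```

```text
0.0 [0.22399381 0.50200476 0.23068063] [[-0.913, 0.408, -0.001], [0.408, 0.913, -0.001], [0.0, -0.001, -1.0]] [ 0.49116325  0.36780954 -0.18565164]
top [ 0.289 -0.173  1.283]
cover [(0.64, [0.506, -0.306, 0.004]), (0.62, [0.35, 0.054, 0.003]), (0.6, [0.336, -0.609, -0.0])]
handle [(0.92, [0.504, -0.308, 0.065]), (0.83, [0.323, -0.332, 0.058]), (0.82, [0.352, 0.053, 0.062])]
lug [(0.75, [0.381, -0.638, 0.017]), (0.71, [0.397, 0.081, 0.016]), (0.63, [0.276, -0.352, 0.014]), (0.57, [0.472, -0.347, 0.018])]
barrel [(0.68, [0.518, 0.23, 0.001])]
mouth [(0.79, [0.521, 0.232, 0.115])]
plain_cover [(0.78, [0.532, -0.079, 0.0])]
oil_bottle [(0.68, [0.678, -0.274, 0.002])]
sleeve_a [(0.45, [0.714, -0.011, 0.002])]
scene [1.358 0.145 1.21 ]
cover [(0.85, [0.325, -0.337, 0.002]), (0.79, [0.347, 0.058, 0.003]), (0.63, [0.507, -0.304, 0.003]), (0.56, [0.338, -0.611, -0.002])]
handle [(0.84, [0.326, -0.335, 0.058]), (0.73, [0.346, 0.058, 0.059]), (0.65, [0.524, 0.233, 0.085]), (0.61, [0.333, -0.609, 0.058])]
lug [(0.83, [0.279, -0.349, 0.021]), (0.69, [0.474, -0.344, 0.017]), (0.66, [0.382, -0.641, 0.017]), (0.63, [0.399, 0.08, 0.012])]
barrel [(0.58, [0.518, 0.229, -0.0]), (0.52, [0.515, 0.228, 0.112]), (0.47, [0.679, -0.276, -0.004])]
mouth [(0.88, [0.517, 0.228, 0.11])]
plain_cover [(0.69, [0.531, -0.077, -0.001])]
oil_bottle [(0.93, [0.68, -0.275, -0.003])]
sleeve_a [(0.62, [0.712, -0.012, -0.002]), (0.58, [0.718, 0.055, 0.002])]
```

View pics/top1.png

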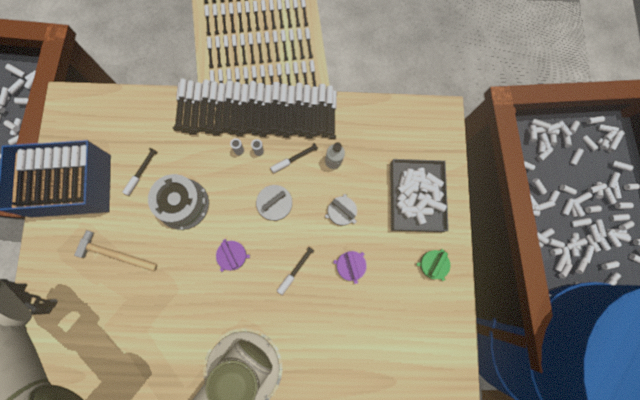

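View pics/scene1.png

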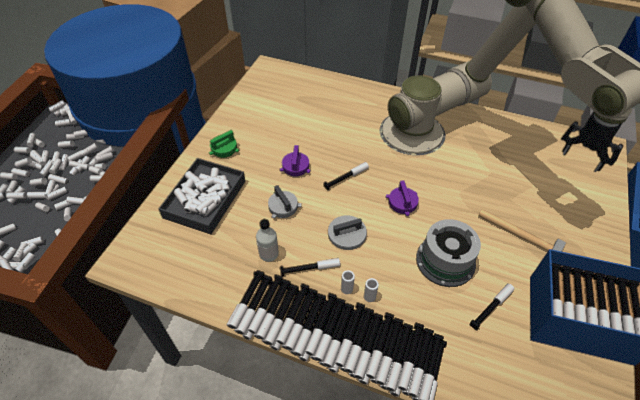

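Candidates in the top picture: steel with lugs (342,210), plain steel (274,203, larger, no lugs), purple (232,255) and (351,266), and green (435,264). The steel one with lugs fits the description. I'll confirm it in a crop, together with the collar.

```bash
python3 - <<'E'
from h import *
im=get_image("top");I=im["img"]
a=cv2.resize(I[185:235,317:367],(400,400),interpolation=cv2.INTER_CUBIC)
b=cv2.resize(I[165:240,140:215],(400,400),interpolation=cv2.INTER_CUBIC)
cv2.imwrite("pics/crop.png",np.hstack([a,b]))
# bar direction and disc centre from range
vv,uu=np.mgrid[180:240,312:372];uv=np.c_[uu.ravel(),vv.ravel()]
P=world(im,uv);
h=P[(P[:,2]>.058)&(P[:,2]<.08)]
c,(w,_),ang=cv2.minAreaRect((h[:,:2]*1000).astype(np.float32));print("bar",len(h),c,w,_,ang,h.mean(0))
d=np.linalg.svd(h[:,:2]-h[:,:2].mean(0))[2][0];print("dir",np.degrees(np.arctan2(d[1],d[0])))
d=P[(P[:,2]>.024)&(P[:,2]<.045)];print("disc",d.mean(0),d.min(0),d.max(0))
l=P[(P[:,2]>.008)&(P[:,2]<.024)];
print([(round(float(x["conf"]),2),np.round(x["point"],3).tolist()) for x in landmark_of("top","lug")])
vv,uu=np.mgrid[165:240,140:215];P=world(im,np.c_[uu.ravel(),vv.ravel()])
t=P[(P[:,2]>.104)&(P[:,2]<.118)];print("collar",t.mean(0),t.min(0),t.max(0),(t.min(0)+t.max(0))/2)
E
```

```text
bar 151 (506.0945129394531, -306.8951721191406) 89.22265625 17.46483612060547 49.804039001464844 [ 0.50542237 -0.30603885  0.06845887]
dir -129.1187395040583
disc [ 0.50397478 -0.30531282  0.0325    ] [ 0.46001081 -0.35168954  0.02411977] [ 0.56302957 -0.26142654  0.04470612]
[(0.91, [0.381, -0.642, 0.017]), (0.87, [0.396, 0.082, 0.016]), (0.85, [0.277, -0.351, 0.017]), (0.76, [0.474, -0.347, 0.016])]
collar [0.5175263  0.22845394 0.11038631] [0.44402787 0.15303747 0.10401103] [0.59362423 0.30514211 0.11703725] [0.51882605 0.22908979 0.11052414]
```

View pics/crop.png

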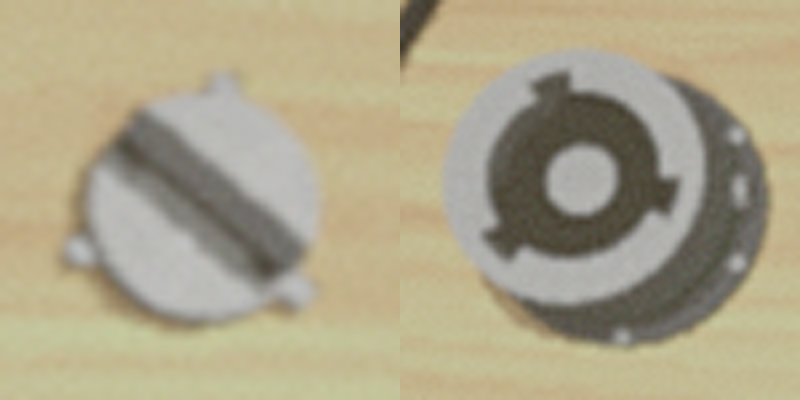

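The steel cover at crop left (295,290)/(220,80)/(78,250) has three lugs and a bar pointing at one lug. This is the one, with its bar at about 50.5°. In the right half, the collar slots are near (551,85), (672,193) and (495,245), about 15° from +x. I'll turn the wrist first, to a yaw of 50.5°.

```bash
T='[[0,0,0],[0,0,1]]'; 
python3 -m pendant '[[[0,0,0],[0,0,1]],[[0,0,0],[0,0,1]],[[0,0,0],[0,0,1]],[[0,0,0],[0,0,1]],[[0,0,0],[0,0,1]],[[0,0,0],[0,0,1]],[[0,0,0],[0,0,1]],[[0,0,0],[0,0,1]]]' 1 | tail -3
python3 -m pendant '[[[0,0,0],[0,0,1]],[[0,0,0],[0,0,1]],[[0,0,0],[0,0,1]],[[0,0,0],[0,0,1]],[[0,0,0],[0,0,1]],[[0,0,0],[0,0,1]],[[0,0,0],[0,0,1]],[[0,0,0],[0,0,1]]]' >/dev/null
python3 -m pendant '[[[0,0,0],[0,0,1]],[[0,0,0],[0,0,1]],[[0,0,0],[0,0,1]],[[0,0,0],[0,0,1]],[[0,0,0],[0,0,1]],[[0,0,0],[0,0,0.1]]]' >/dev/null
cat >> h.py <<'E'
def go(x,y,z,a=None):
    s=observe();R=np.array(s["tool_rot"]);p=np.array(s["position"])
    A=np.degrees(np.arctan2(R[1,0],R[0,0]))
    d=R.T@(np.array([x,y,z])-p)/.04
    t=0 if a is None else -((a-A+180)%360-180)/5
    print("t",round(s["time_s"],2),"pos",np.round(p,4),"yaw",round(A,2),"tilt",np.round(R[2],3),"F",np.round(s["ft_force"],1),"M",np.round(s["wrist_torque"],2),"grip",round(s["grip_width"],4),np.round(s["gripper_force"],1))
    print("tool shift units total",np.round(d,2),"turn units",round(t,2))
E
python3 -c "
from h import *
go(.505,-.306,.19,50.5)"
```

```text
ft_force: [0.2, 0.8, 0.5]
grip_width: 0.0852
gripper_force: 0.0
t 3.75 pos [0.2241 0.5022 0.2313] yaw 50.47 tilt [ 0. -0. -1.] F [0.6 0.5 0.7] M [-0.04  0.02 -0.03] grip 0.0854 0.0
tool shift units total [-11.11  18.28   1.03] turn units -0.01
```

```bash

python3 -m pendant '[[[-0.505,0.831,0],[0,0,0]],[[-0.505,0.831,0],[0,0,0]],[[-0.505,0.831,0],[0,0,0]],[[-0.505,0.831,0],[0,0,0]],[[-0.505,0.831,0],[0,0,0]],[[-0.505,0.831,0],[0,0,0]],[[-0.505,0.831,0],[0,0,0]],[[-0.505,0.831,0],[0,0,0]]]' >/dev/null
python3 -m pendant '[[[-0.505,0.831,0],[0,0,0]],[[-0.505,0.831,0],[0,0,0]],[[-0.505,0.831,0],[0,0,0]],[[-0.505,0.831,0],[0,0,0]],[[-0.505,0.831,0],[0,0,0]],[[-0.505,0.831,0],[0,0,0]],[[-0.505,0.831,0],[0,0,0]],[[-0.505,0.831,0],[0,0,0]]]' >/dev/null
python3 -m pendant '[[[-0.505,0.831,0],[0,0,0]],[[-0.505,0.831,0],[0,0,0]],[[-0.505,0.831,0],[0,0,0]],[[-0.505,0.831,0],[0,0,0]],[[-0.505,0.831,0],[0,0,0]],[[-0.505,0.831,0],[0,0,0]],[[0,0,0],[0,0,0]]]' >/dev/null
python3 - <<'E'
from h import *
im=get_image("wrist");cv2.imwrite("pics/w1.png",im["img"])
print(np.round(im["eye"],3))
for q in("handle","cover","lug"):
    print(q,[(round(float(l["conf"]),2),np.round(l["point"],3).tolist()) for l in landmark_of("wrist",q)][:4])
vv,uu=np.mgrid[0:400:2,0:640:2];uv=np.c_[uu.ravel(),vv.ravel()];P=world(im,uv)
h=P[(P[:,2]>.062)&(P[:,2]<.076)&(np.hypot(P[:,0]-.505,P[:,1]+.306)<.06)]
c,w,ang=cv2.minAreaRect((h[:,:2]*1000).astype(np.float32));print("bar",len(h),c,w,ang,h.mean(0))
d=np.linalg.svd(h[:,:2]-h[:,:2].mean(0),full_matrices=False)[2][0];print("dir",np.degrees(np.arctan2(d[1],d[0])))
go(c[0]/1e3,c[1]/1e3,.048,50.5)
E
```

```text
[ 0.557 -0.248  0.373]
handle [(0.67, [0.508, -0.3, 0.055]), (0.62, [0.33, -0.334, 0.056])]
cover [(0.84, [0.327, -0.34, -0.0]), (0.69, [0.507, -0.304, 0.002])]
lug [(0.7, [0.472, -0.345, 0.017])]
bar 296 (507.0978698730469, -305.0558776855469) (89.51961517333984, 15.12877082824707) 50.76390838623047 [ 0.50952654 -0.30306897  0.06817971]
dir -128.7420079442802
t 6.83 pos [ 0.5048 -0.3051  0.2315] yaw 50.52 tilt [ 0. -0. -1.] F [-0.7 -0.2 -1. ] M [-0.04 -0.06  0.01] grip 0.0855 0.0
tool shift units total [0.04 0.04 4.59] turn units 0.0
```

View pics/w1.png

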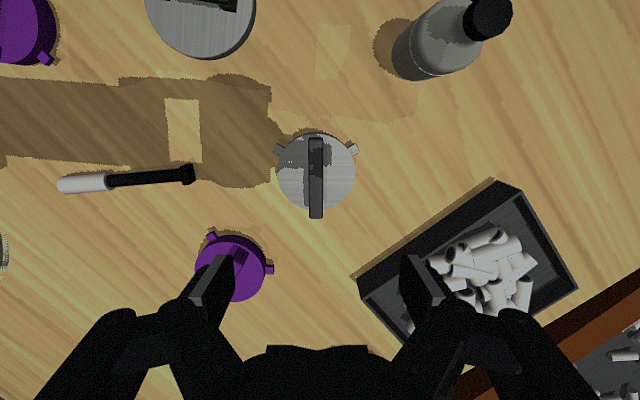

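The wrist view shows the steel cover at (315,180), with its bar in line between the fingers and two lugs visible at (280,150) and (353,150). I'll descend and grip.

```bash

python3 -m pendant '[[[0.04,0.04,0.9],[0,0,0]],[[0,0,0.9],[0,0,0]],[[0,0,0.9],[0,0,0]],[[0,0,0.9],[0,0,0]],[[0,0,0.7],[0,0,0]],[[0,0,0.38],[0,0,0]],[[0,0,0],[0,0,0]]]' >/dev/null
python3 -m pendant '[[[0,0,0],[0,0,0]],[[0,0,0],[0,0,0]],[[0,0,0],[0,0,0]],[[0,0,0],[0,0,0]],[[0,0,0],[0,0,0]],[[0,0,0],[0,0,0]],[[0,0,0],[0,0,0]]]' 0 100
python3 -c "
from h import *
go(.507,-.305,.2,50.5)"
```

```text
time_s: 8.57
position: [0.5073, -0.3059, 0.0445]
tool_rot: [[0.637, 0.771, 0.0], [0.771, -0.637, -0.0], [-0.0, 0.0, -1.0]]
ft_force: [-2.6, 1.9, 4.8]
grip_width: 0.014
gripper_force: 98.3
t 8.57 pos [ 0.5073 -0.3059  0.0445] yaw 50.45 tilt [-0.  0. -1.] F [-2.6  1.9  4.8] M [ 0.13  0.2  -0.05] grip 0.014 98.3
tool shift units total [ 0.01 -0.02 -3.89] turn units -0.01
```

```bash

python3 -m pendant '[[[0,0,-0.4],[0,0,0]],[[0,0,-0.9],[0,0,0]],[[0,0,-1],[0,0,-0.9]],[[0,0,-1],[0,0,-1]],[[0,0,-0.7],[0,0,-1]],[[0,0,0],[0,0,-1]],[[0,0,0],[0,0,-1]],[[0,0,0],[0,0,0]]]'
python3 - <<'E'
from h import *
im=get_image("top");I=im["img"]
g=cv2.cvtColor(I,cv2.COLOR_BGR2GRAY).astype(np.float32)
K=np.array(im["camera_matrix"]);D=np.array(im["dist_coeffs"]);R=np.array(im["rotation"]);e=np.array(im["eye"])
def samp(c,r,th):
    X=np.c_[c[0]+r*np.cos(th),c[1]+r*np.sin(th),np.full(len(th),.110)]
    p=cv2.projectPoints(X,cv2.Rodrigues(R.T)[0],-R.T@e,K,D)[0][:,0].astype(np.float32)
    return cv2.remap(g,p[:,0].copy(),p[:,1].copy(),cv2.INTER_LINEAR).ravel()
th=np.radians(np.arange(0,360,2))
# centre: dark hole edge r<50 vs ring r 62..75
best=min(((sum(samp((x,y),r,th).mean() for r in(.035,.04,.045))-sum(samp((x,y),r,th).mean() for r in(.065,.069,.073))),x,y) for x in np.arange(.51,.5281,.001) for y in np.arange(.22,.2381,.001))
print("centre",best);c=best[1:]
f=sum(samp(c,r,th) for r in(.053,.056,.059))
z=sum(f*np.exp(-3j*th));print("slot angle",(np.degrees(np.angle(-z))/3)%120)
q=f.reshape(3,60).sum(0);print("fold",np.argsort(q)[:12]*2)
print(np.round(f/3).astype(int).tolist())
print([(round(float(l["conf"]),2),np.round(l["point"],4).tolist()) for l in landmark_of("top","mouth")+landmark_of("scene","mouth")])
go(c[0],c[1],.205,75)
E
```

```text
time_s: 9.57
position: [0.507, -0.3057, 0.2042]
tool_rot: [[0.26, 0.965, -0.0], [0.965, -0.26, 0.0], [0.0, -0.001, -1.0]]
ft_force: [-0.5, 0.2, -4.9]
grip_width: 0.0141
gripper_force: 98.3
centre (np.float32(-276.49127), np.float64(0.521), np.float64(0.231))
slot angle 99.6223417551663
fold [20 22 18 24 16 26 14 12 28 10 30  8]
[180, 173, 160, 131, 113, 103, 103, 105, 107, 106, 105, 108, 112, 120, 131, 149, 168, 178, 180, 180, 179, 179, 180, 180, 180, 179, 180, 180, 180, 179, 178, 180, 181, 180, 180, 179, 180, 180, 179, 180, 180, 179, 179, 180, 180, 180, 179, 178, 179, 179, 180, 179, 179, 179, 178, 178, 178, 179, 178, 178, 177, 177, 175, 170, 156, 132, 108, 93, 89, 89, 89, 88, 88, 88, 93, 107, 134, 159, 175, 179, 179, 178, 177, 177, 175, 167, 152, 133, 123, 124, 136, 151, 164, 174, 180, 184, 183, 183, 184, 184, 183, 181, 180, 181, 181, 180, 179, 178, 177, 177, 176, 175, 174, 174, 172, 172, 171, 170, 170, 168, 165, 164, 163, 160, 153, 144, 132, 119, 101, 85, 76, 74, 82, 107, 134, 163, 172, 178, 177, 177, 176, 175, 175, 175, 176, 177, 178, 178, 179, 179, 179, 179, 178, 178, 179, 178, 179, 180, 180, 180, 180, 180, 178, 178, 178, 178, 179, 178, 177, 179, 179, 178, 178, 177, 178, 178, 177, 177, 179, 181]
[(0.78, [0.5195, 0.2296, 0.1109]), (0.88, [0.5171, 0.2279, 0.1098])]
t 9.72 pos [ 0.5072 -0.3058  0.2041] yaw 74.86 tilt [ 0. -0. -1.] F [ 0.1  0.4 -4.8] M [0.06 0.01 0.01] grip 0.0144 98.3
tool shift units total [13.04 -3.17 -0.02] turn units -0.03
```

```bash

python3 -m pendant '[[[0,0,0],[0,0,-0.63]],[[0.5,-0.095,0],[0,0,0]],[[0.94,-0.178,0],[0,0,0]],[[0.94,-0.178,0],[0,0,0]],[[0.94,-0.178,0],[0,0,0]],[[0.94,-0.178,0],[0,0,0]],[[0.94,-0.178,0],[0,0,0]],[[0.94,-0.178,0],[0,0,0]]]' >/dev/null
python3 -m pendant '[[[0.94,-0.178,0],[0,0,0]],[[0.94,-0.178,0],[0,0,0]],[[0.94,-0.178,0],[0,0,0]],[[0.94,-0.178,0],[0,0,0]],[[0.94,-0.178,0],[0,0,0]],[[0.94,-0.178,0],[0,0,0]],[[0.94,-0.178,0],[0,0,0]],[[0.4,-0.08,0],[0,0,0]]]' >/dev/null
python3 -m pendant '[[[0,0,0],[0,0,0]],[[0,0,0],[0,0,0]]]' >/dev/null
python3 - <<'E'
from h import *
go(.519,.229,.150,78)
im=get_image("wrist");cv2.imwrite("pics/w2.png",im["img"])
print([(round(float(l["conf"]),2),np.round(l["point"],4).tolist()) for l in landmark_of("wrist","mouth")+landmark_of("wrist","barrel")])
print([(round(float(l["conf"]),2),np.round(l["point"],4).tolist()) for l in landmark_of("wrist","lug")])
E
```

```text
t 11.97 pos [0.518  0.2274 0.2041] yaw 78.04 tilt [-0.001 -0.    -1.   ] F [ 0.7 -0.8 -6. ] M [-0.01  0.01 -0.01] grip 0.0143 98.2
tool shift units total [0.04 0.02 1.35] turn units 0.01
[(0.57, [0.5127, 0.2296, 0.0013])]
[]
```

View pics/w2.png

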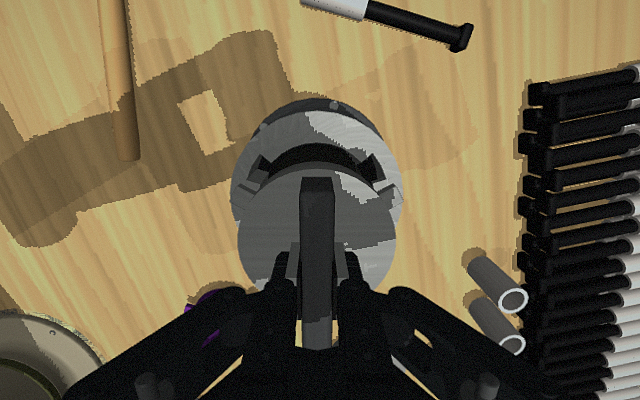

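The wrist view shows the collar slots at about (257,170) and (375,172), symmetric about the bar at u=317. The lugs near (245,190) and (390,195) also line up. I'll lower it onto the collar.

```bash

python3 -m pendant '[[[0.04,0.02,0.5],[0,0,0]],[[0,0,0.5],[0,0,0]],[[0,0,0.25],[0,0,0]],[[0,0,0.1],[0,0,0]],[[0,0,0],[0,0,0]]]'
python3 -m pendant '[[[0,0,0.06],[0,0,0]],[[0,0,0.06],[0,0,0]],[[0,0,0.06],[0,0,0]],[[0,0,0],[0,0,0]]]'
```

```text
time_s: 12.8
position: [0.5194, 0.2295, 0.1505]
tool_rot: [[0.206, 0.978, 0.001], [0.978, -0.206, 0.0], [0.0, 0.001, -1.0]]
ft_force: [0.1, -1.1, -3.9]
grip_width: 0.0144
gripper_force: 98.1
time_s: 13.3
position: [0.5191, 0.2296, 0.1428]
tool_rot: [[0.206, 0.979, -0.0], [0.979, -0.206, -0.0], [-0.0, -0.0, -1.0]]
ft_force: [-0.7, -0.2, -5.2]
grip_width: 0.0143
gripper_force: 98.1
```

```bash

python3 -m pendant '[[[0,0,0.05],[0,0,0]],[[0,0,0],[0,0,0]]]'
python3 -m pendant '[[[0,0,0.05],[0,0,0]],[[0,0,0],[0,0,0]]]'
```

```text
time_s: 13.55
position: [0.5191, 0.2296, 0.1408]
tool_rot: [[0.206, 0.979, -0.0], [0.979, -0.206, -0.0], [-0.0, -0.0, -1.0]]
ft_force: [0.4, -0.5, -4.5]
grip_width: 0.014
gripper_force: 98.1
time_s: 13.8
position: [0.5192, 0.2296, 0.1388]
tool_rot: [[0.206, 0.979, -0.0], [0.979, -0.206, -0.0], [-0.0, -0.0, -1.0]]
ft_force: [0.5, 0.6, -4.6]
grip_width: 0.0144
gripper_force: 98.2
```

The lugs are in the slots, with no contact at rim height. Next I press against the seal.

```bash

python3 -m pendant '[[[0,0,0.08],[0,0,0]],[[0,0,0],[0,0,0]]]'
python3 -m pendant '[[[0,0,0.08],[0,0,0]],[[0,0,0.08],[0,0,0]],[[0,0,0],[0,0,0]]]'
python3 -m pendant '[[[0,0,0.07],[0,0,0]],[[0,0,0.06],[0,0,0]],[[0,0,0],[0,0,0]]]'
python3 -c "
from h import *
go(.5191,.2296,.1243,78)"
```

```text
time_s: 14.05
position: [0.5193, 0.2296, 0.1362]
tool_rot: [[0.206, 0.979, 0.001], [0.979, -0.206, 0.0], [0.0, 0.001, -1.0]]
ft_force: [-2.9, -0.1, 2.4]
grip_width: 0.014
gripper_force: 99.3
time_s: 14.42
position: [0.5193, 0.2297, 0.1294]
tool_rot: [[0.206, 0.979, 0.0], [0.979, -0.206, 0.0], [0.0, 0.0, -1.0]]
ft_force: [-3.8, 0.8, 5.2]
grip_width: 0.0142
gripper_force: 99.7
time_s: 14.8
position: [0.5193, 0.2297, 0.1244]
tool_rot: [[0.206, 0.979, 0.0], [0.979, -0.206, 0.0], [0.0, 0.0, -1.0]]
ft_force: [-3.0, -1.4, 7.8]
grip_width: 0.0138
gripper_force: 100.0
t 14.8 pos [0.5193 0.2297 0.1244] yaw 78.1 tilt [ 0.  0. -1.] F [-3.  -1.4  7.8] M [-0.1   0.61 -0.05] grip 0.0138 100.0
tool shift units total [-0. -0.  0.] turn units 0.02
```

Net force is about 12.6 N, which is the seal pushed down about 14 mm. Now the clockwise twist.

```bash

python3 -m pendant '[[[0,0,0],[0,0,0.6]],[[0,0,0],[0,0,0.6]],[[0,0,0],[0,0,0.6]],[[0,0,0],[0,0,0]]]'
python3 -c "
from h import *
go(.5191,.2296,.1243,38)"
```

```text
time_s: 15.3
position: [0.5203, 0.2296, 0.1249]
tool_rot: [[0.357, 0.934, 0.003], [0.934, -0.357, 0.0], [0.002, 0.003, -1.0]]
ft_force: [-0.7, -0.5, 7.5]
grip_width: 0.0143
gripper_force: 100.0
t 15.3 pos [0.5203 0.2296 0.1249] yaw 69.06 tilt [ 0.002  0.003 -1.   ] F [-0.7 -0.5  7.5] M [-0.14  0.09 -0.04] grip 0.0143 100.0
tool shift units total [-0.01 -0.03  0.02] turn units 6.21
```

```bash

python3 -m pendant '[[[0,0,0.02],[0,0,0.6]],[[0,0,0],[0,0,0.8]],[[0,0,0],[0,0,0.8]],[[0,0,0],[0,0,0.8]],[[0,0,0],[0,0,0]]]' >/dev/null
python3 -c "
from h import *
go(.5191,.2296,.1243,38)"
python3 -m pendant '[[[0,0,0],[0,0,0.8]],[[0,0,0],[0,0,0.8]],[[0,0,0],[0,0,0.6]],[[0,0,0],[0,0,0]]]' >/dev/null
python3 -c "
from h import *
go(.5191,.2296,.1243,38)"
```

```text
t 15.93 pos [0.5204 0.2297 0.1242] yaw 54.05 tilt [ 0.002  0.003 -1.   ] F [-0.9 -0.1  7.5] M [-0.17  0.04 -0.06] grip 0.0142 100.0
tool shift units total [-0.02 -0.03 -0.  ] turn units 3.21
t 16.43 pos [0.5202 0.2297 0.1242] yaw 43.07 tilt [ 0.003  0.002 -1.   ] F [-1.2 -0.2  6.4] M [-0.12  0.13 -0.04] grip 0.0143 100.0
tool shift units total [-0.02 -0.02 -0.  ] turn units 1.01
```

Turned about 35° so far. I'll feel for the stop in small steps.

```bash

for i in 1; do python3 -m pendant '[[[0,0,0],[0,0,0.4]],[[0,0,0],[0,0,0]]]' >/dev/null; python3 -c "
from h import *
go(.5191,.2296,.1243,38)"; done
python3 -m pendant '[[[0,0,0],[0,0,0.4]],[[0,0,0],[0,0,0]]]' >/dev/null; python3 -c "
from h import *
go(.5191,.2296,.1243,38)"
python3 -m pendant '[[[0,0,0],[0,0,0.4]],[[0,0,0],[0,0,0]]]' >/dev/null; python3 -c "
from h import *
go(.5191,.2296,.1243,38)"
```

```text
t 16.68 pos [0.5203 0.2297 0.1242] yaw 41.08 tilt [ 0.003  0.002 -1.   ] F [-0.7  0.2  7.4] M [-0.07  0.1   0.01] grip 0.0144 100.0
tool shift units total [-0.02 -0.02 -0.  ] turn units 0.62
t 16.93 pos [0.5203 0.2297 0.1242] yaw 39.08 tilt [ 0.003  0.002 -1.   ] F [-0.4  0.1  7.1] M [-0.11  0.05 -0.03] grip 0.0142 100.0
tool shift units total [-0.02 -0.02 -0.  ] turn units 0.22
t 17.18 pos [0.5196 0.2296 0.1241] yaw 37.14 tilt [ 0.001  0.001 -1.   ] F [-2.9 -0.5  8.5] M [-0.22  0.5   0.5 ] grip 0.0141 100.3
tool shift units total [-0.01 -0.01 -0.  ] turn units -0.17
```

Stop felt at about 37° yaw (+0.5 N m). I'll back off 3° and let it up.

```bash

python3 -m pendant '[[[0,0,0],[0,0,-0.6]],[[0,0,-0.05],[0,0,0]],[[0,0,-0.05],[0,0,0]],[[0,0,-0.05],[0,0,0]],[[0,0,0],[0,0,0]]]' >/dev/null; python3 -c "
from h import *
go(.5191,.2296,.1305,41)"
python3 -m pendant '[[[0,0,-0.03],[0,0,0]],[[0,0,0],[0,0,0]]]' >/dev/null; python3 -c "
from h import *
go(.5191,.2296,.1305,41)"
```

```text
t 17.8 pos [0.5199 0.2297 0.1299] yaw 40.1 tilt [ 0.002  0.001 -1.   ] F [-0.3 -0.   4.9] M [-0.04  0.1   0.05] grip 0.0141 99.8
tool shift units total [-0.02 -0.01 -0.01] turn units -0.18
t 18.05 pos [0.5198 0.2297 0.1305] yaw 40.09 tilt [ 0.001  0.001 -1.   ] F [3.4 1.7 1. ] M [ 0.08 -0.51  0.03] grip 0.0143 99.0
tool shift units total [-0.02 -0.01 -0.  ] turn units -0.18
```

Height 0.1305 puts the origin at 86 mm, and the rim is now holding it. I'll release and withdraw.

```bash

python3 -m pendant '[[[0,0,0],[0,0,0]],[[0,0,0],[0,0,0]],[[0,0,0],[0,0,0]],[[0,0,0],[0,0,0]],[[0,0,0],[0,0,0]],[[0,0,0],[0,0,0]]]' 1
python3 -m pendant '[[[0,0,-0.3],[0,0,0]],[[0,0,-0.6],[0,0,0]],[[0,0,-0.9],[0,0,0]],[[0,0,-0.9],[0,0,0]],[[0,0,-0.5],[0,0,0]],[[0,0,0],[0,0,0]],[[0,0,0],[0,0,0]]]'
python3 - <<'E'
from h import *
im=get_image("wrist");cv2.imwrite("pics/w3.png",im["img"])
vv,uu=np.mgrid[0:400,0:640];P=world(im,np.c_[uu.ravel(),vv.ravel()])
r=np.hypot(P[:,0]-.5195,P[:,1]-.2297);Z=P[:,2]
for n,m,lo,hi in(("bar",r<.05,.14,.17),("disc",r<.045,.108,.13),("rim",(r>.064)&(r<.073),.1,.12)):
    k=m&(Z>lo)&(Z<hi);print(n,k.sum(),np.median(Z[k]))
h=P[(r<.05)&(Z>.145)&(Z<.17)];print(cv2.minAreaRect((h[:,:2]*1000).astype(np.float32)))
E
```

```text
time_s: 18.8
position: [0.5192, 0.2296, 0.1305]
tool_rot: [[0.765, 0.644, -0.0], [0.644, -0.765, -0.0], [-0.0, -0.0, -1.0]]
ft_force: [-0.4, 0.2, -0.4]
grip_width: 0.0855
gripper_force: 0.0
time_s: 19.68
position: [0.5188, 0.2295, 0.2578]
tool_rot: [[0.765, 0.644, -0.001], [0.644, -0.765, -0.0], [-0.001, -0.001, -1.0]]
ft_force: [-0.5, 0.4, -0.4]
grip_width: 0.085
gripper_force: 0.0
bar 1697 0.154321224719234
disc 4432 0.11759866214439993
rim 3415 0.1095723565320948
((521.4335327148438, 229.3602752685547), (89.15096282958984, 15.947587013244629), 40.475101470947266)
```

View pics/w3.png

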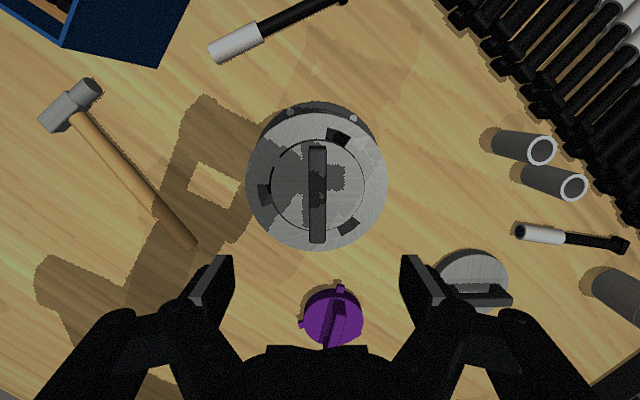

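The cover sits in the collar at (317,185) with its slots empty at (338,138), (265,195) and (348,228). The disc top is 118 mm up and the bar top about 154.5 mm, matching the locked height of 86 mm, and the bar is at 40.5°. It's locked and the gripper is clear.

```bash
python3 -c "
from rig import *
print(close_job())"
```

```text
the job is handed in; nothing more can be done
None
```

The three-lug steel cover is locked on the barrel: its lugs went into the slots, it was twisted about 41° clockwise to the stop, and it sprang up to the 86 mm locked height. I let go and handed the job in at about 20 s, without touching the plain cover, bottle or sleeves.

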